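Fit the cover on the board test fixture

TASK

Close the circuit-board test fixture: of the two flat metal covers on the bench, pick up by its black grip the longer one, whose two holes match the fixture's two pins, keep it level and lower it so both pins come through both holes together. Set it fully down on the fixture's black pads before you let go, and leave the shorter cover where it lies.

Things in the scene. Friction and masses are not known exactly. Their poses are not given: they have to be found in the camera images.
- fixture: Test fixture, fixed to the bench: aluminium deck 240 (x) by 120 (y) mm, green circuit board in its middle, a black pad at each end whose top is 30 mm above the bench. A 12 mm steel pin stands on each pad at x = +75 and -75 mm, y = 0, straight up to 44 mm above the bench, then tapering to a tip at 70 mm. Origin: centre of the underside at bench level; x along the line of pins, z up.
- cover_mid (a point): Centre of the longer cover: loose flat aluminium plate 200 (x) by 90 (y) by 6 mm, 28 mm holes at x = +75 and -75 mm, black grip bar mid-top 60 long (x), 20 wide (y), 6 to 60 mm above the underside. 0.33 kg; starts lying flat on the bench. The point is inside the bar, 30 mm above the underside (60 above the bench when seated); x along the plate. Either way round fits.
- short_cover_mid (a point): Centre of the shorter cover, to be left alone: same plate and grip bar but 150 mm long, holes 96 mm apart. The point is inside the grip bar, 30 mm above the underside; x along the plate. The covers lie either side of the fixture; which is on which side varies.
There are look-alikes about, which are no part of the job. Leave any blue or orange look-alike of the part that bears cover_mid alone.

How it is judged (in metres and radians):
On the way:
1. the longer cover, still held by the gripper, has been lowered over both pins to within 15 mm of its seat (horizontal distance between cover_mid and fixture below 0.012 m and angle between the x axis of cover_mid and the x axis of fixture, either way round below 0.17 rad and z of cover_mid in the frame of fixture below 0.075 m and angle between cover_mid's own z axis and vertical below 0.17 rad and contact force between the fingers and cover above 0.5 N), for 0.1 s.
At the end, for the whole second after the job is handed in: The longer cover lies flat (within 3.5 degrees) on both pads, within 4 mm of fully down, with a pin through each hole (centre within 12 mm of the fixture's, direction within 10 degrees, either way round), released; the shorter cover is within 30 mm of where it started (horizontal distance between cover_mid and fixture below 0.012 m and angle between the x axis of cover_mid and the x axis of fixture, either way round below 0.17 rad and z of cover_mid in the frame of fixture between 0.056 and 0.064 m and angle between cover_mid's own z axis and vertical below 0.06 rad and distance of short_cover_mid from where it was at the start of the episode below 0.03 m); the robot touches nothing.
It fails at once if the shorter cover is moved more than 30 mm (distance of short_cover_mid from where it was at the start of the episode above 0.03 m).
It fails at once if the longer cover is tipped more than 25 degrees from level (angle between cover_mid's own z axis and vertical above 0.436 rad).
It also fails if it takes over 45 s, if anything falls off the work surface, if the arm or the gripper's body presses on something with over 40 N, if the wrist force passes 120 N, or if a joint passes its speed limit or range.

ROBOT

A 7-joint arm with a two-finger parallel gripper is mounted at the origin on the work surface. World frame = base frame: x ahead of the robot, y to its left, z up, the work surface at z = 0. Lengths are in m, angles in degrees, forces in N, time in s.
With the tool pointing down it reaches from about 0.4 to 0.85 m from the base axis. Payload 4.4 kg.
Tool frame: the origin (TCP) lies at the very end of the fingers, on their centre line; the grasp point (between the pads) lies 19 mm behind it; z points along the fingers, y is the line along which they close (so a half turn about z gives the same grasp; the last joint's range is limited). The gripper opens to 94 mm and grips with 3 to 60 N. Pads are 16 mm wide; open, the fingers measure 119 mm over their backs; the gripper's body (75 mm by 177 mm) begins 78 mm behind the grasp point.
Start: joints at [-68.457, 36.005, 2.206, 86.941, -1.547, 57.084, -1.146], TCP at [0.278, 0.588, 0.205] pointing down, gripper open.
Joint ranges: [-175.42, 175.42], [-21.48, 121.26], [-71.46, 75.88], [10.55, 141.38], [-63.04, 243.04], [13.31, 113.54], [-168.57, 168.57]. Speed limits (degrees/s): [147.25, 147.25, 180, 180, 180, 180, 180].

INTERFACE

Orientations are given as a 3x3 rotation matrix whose columns are the frame's x, y, z axes.
In Python, from plant import readout, read_camera, manip gives the robot as it stands.
- The arm moves only by the tool servo_tool, never from a script. Its argument "motion" is a list of rows, each a list of 3 entries, a list of its own where there are three numbers: the shift along the tool's x, y, z each as a share of 0.5 m, from -1 to 1, then the turn, a rotation vector about the tool's x, y, z each as a share of 180 degrees, from -1 to 1, then the opening, from 0 (shut) to 1 (fully open). A call has 1 to 5 rows; each row is the pose to reach, as a shift and turn from the pose commanded when the call began, along the tool's axes at that moment, turning the shorter way round; what a row does not reach only later rows make up. A row lasts 1/10 s, in which the tool goes at most 50 mm and 8.59 degrees, less where a joint would pass 70% of its speed; a pose out of reach is approached as far as the arm can. A call with a number of a shift or a turn outside -1 to 1 is refused whole. A call with a gripper value outside its range is refused whole. The fingers move at their own pace and stop on an object; the grip force is fixed at half the most. Time passes only in rows, so rows that repeat a pose let the fingers close. It gives the time, the measured TCP pose, the force, the opening and the grip force at its end, in the units of the state.
- readout.get_state(): the state, without advancing time (a new reading comes with each control period).
- read_camera(name): name is "side" or "top" or "wrist"; returns a dict with "image" (400x640x3 uint8, blue, green, red), "range_z" (400x640 float32, m along the optical axis (not along the pixel's ray), 0 where there is no reading), "fov_y" (degrees; the focal length in pixels is half the picture's height over the tangent of half this angle, whatever the lens; pixels are square), "cx", "cy" (the principal point, pixels), "world_to_cam" (4x4, takes a point from world to camera coordinates). Camera axes: x right, y up, looking along -z (the intrinsics and any distortion apply to the point x, -y, -z); pixel columns grow to the right and rows downward; lengths in m; the calibration is good to about 2 mm. A picture is of the moment at which its call begins.
- manip.job_done(): hands the job in; it is judged then, once.
The state is a dict: "time": time; "qpos": joint angles; "qvel": joint speeds; "joint_efforts": joint torques, N m; "ee_pos": TCP position; "tcp_rot": TCP orientation; "force": force on the tool from outside, world axes, zero at the start; "ft_torque": the same for the moment, N m; "gripper_width": opening from 0.0 (shut) to 1.0 (fully open); "finger_force": force on a finger pad.
Only numpy, scipy, OpenCV 4.12 (cv2) and the standard library are available. Lean on these libraries where they do the work, as an engineer would, in place of code of your own. Each camera call takes 0.05 s, during which the arm holds its last target. There are 200 camera calls.

## Working session

There is one attempt and no reset: what is moved stays moved. The work goes in short steps, Python scripts to look and compute and a tool call to move; the robot and the scene stay as the last step left them, time stands still between calls to the robot, and variables do not carry over. Pictures are saved under pics/ and viewed, at most 10 in all, crops included, and the job is handed in when it is done.

Besides the shell and the picture viewer there is one more tool, called after "Request:" as name([rows], argument=value, ...), one row to a line, values as JSON. servo_tool: Moves the arm, as the interface text tells. Shift numbers are shares of 0.5 m and turn numbers shares of 180 degrees, none past 1 either way. Its arguments: {"type":"object","properties":{"motion":{"type":"array","items":{"type":"array"}}},"required":["motion"]}

```bash
mkdir -p pics; cat > h.py <<'E'
import numpy as np, cv2
from plant import readout, read_camera, manip
def shot(n,f=None):
    c=read_camera(n)
    if f: cv2.imwrite('pics/'+f,c['image'])
    return c
def world(c):
    "per-pixel world points from depth"
    h,w=c['range_z'].shape; f=h/2/np.tan(np.radians(c['fov_y']/2))
    u,v=np.meshgrid(np.arange(w),np.arange(h)); d=c['range_z']
    P=np.stack([(u-c['cx'])/f*d,-(v-c['cy'])/f*d,-d,np.ones_like(d)],-1)
    return (P@np.linalg.inv(c['world_to_cam']).T)[...,:3]
E
python3 - <<'E'
from h import *
s=readout.get_state(); print(s['time'],s['ee_pos'],s['tcp_rot'],s['gripper_width'])
c=shot('top','top.png'); np.savez('top.npz',**c)
print(c.keys(),c['fov_y'],c['cx'],c['cy'],c['world_to_cam'])
c=shot('side','side.png'); np.savez('side.npz',**c)
E
```

```text
0.0 [0.27759808 0.58697372 0.20455478] [[-9.03986312e-01  4.27560667e-01 -7.89756450e-04]
 [ 4.27561394e-01  9.03984579e-01 -1.77094932e-03]
 [-4.32606218e-05 -1.93858332e-03 -9.99998120e-01]] 1.0010000920784845
dict_keys(['image', 'range_z', 'fov_y', 'cx', 'cy', 'world_to_cam']) 44.29408772006977 320.62521800930296 202.6983450003707 [[-0.01803791 -0.99950565 -0.0257505  -0.08360825]
 [ 0.99713138 -0.01987664  0.07303381 -0.43230473]
 [-0.07350954 -0.02435926  0.99699698 -1.23507995]
 [ 0.          0.          0.          1.        ]]
```

View pics/top.png

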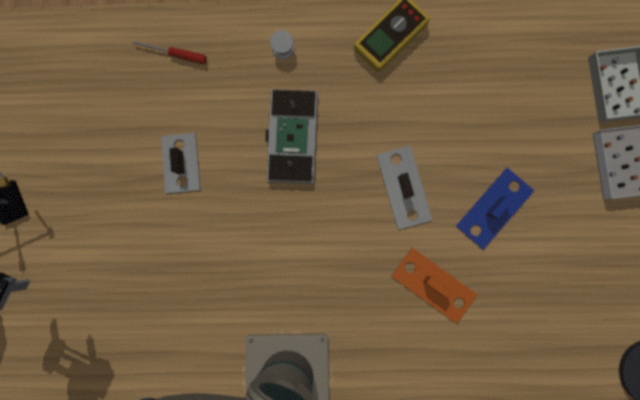

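View pics/side.png

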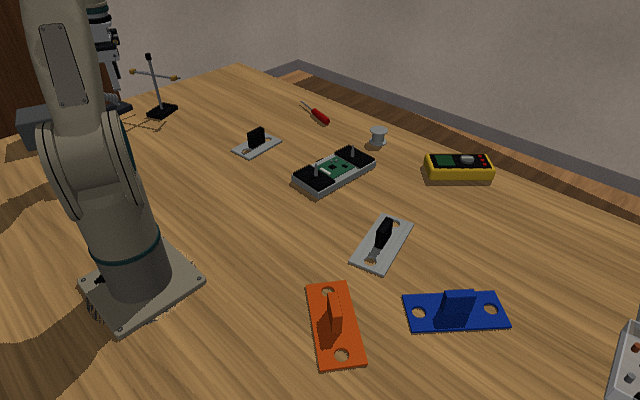

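The top view shows the longer cover at about (404,187), the fixture at (293,136) with its pins roughly along the image vertical, and the shorter cover at (180,163). The side view agrees: both covers lie flat with their grips up, and the blue and orange look-alikes are nearer the camera.

```bash
python3 - <<'E'
from h import *
c=dict(np.load('top.npz')); W=world(c); hsv=cv2.cvtColor(c['image'],cv2.COLOR_BGR2HSV)
print('bench z',W[250:300,150:250,2].mean(), W[300,500],W[100,500])
def rect(m,n):
    p=W[m]; r=cv2.minAreaRect((p[:,:2]*1000).astype(np.float32)); b=cv2.boxPoints(r)
    e=b[1]-b[0] if np.linalg.norm(b[1]-b[0])>np.linalg.norm(b[2]-b[1]) else b[2]-b[1]
    print(n,m.sum(),np.round(r[0],1),np.round(r[1],1),'yaw %.1f'%np.degrees(np.arctan2(e[1],e[0])),'z',np.percentile(p[:,2],[5,50,95]).round(4))
def box(u0,v0,u1,v1):
    m=np.zeros(c['range_z'].shape,bool); m[v0:v1,u0:u1]=1; return m
gray=(hsv[...,1]<60)
z=W[...,2]
k=np.ones((3,3),np.uint8)
op=lambda m: cv2.morphologyEx(m.astype(np.uint8),cv2.MORPH_OPEN,k)>0
for n,b in dict(long=box(370,140,440,235),short=box(155,125,207,200),fix=box(262,82,325,190)).items():
    rect(op(b&gray&(z<0.015)),n+' gray'); rect(b&(z>0.045)&(z<.08),n+' hi'); rect(op(b&(z>0.012)&(z<.04)),n+' mid')
E
```

```text
bench z 0.0046089736531148544 [ 1.77551477e-01 -5.37952242e-01 -1.18007158e-04] [ 6.88863069e-01 -5.60502274e-01  4.85535643e-04]
long gray 2347 [ 467.7 -306. ] [201.3  93.5] yaw 14.4 z [0.0013 0.0059 0.0101]
long hi 222 [ 468.6 -305.1] [59.4 21.1] yaw 14.9 z [0.0509 0.0596 0.063 ]Traceback (most recent call last):
  File "<stdin>", line 15, in <module>
  File "<stdin>", line 7, in rect
    return _quantile_unchecked(
        a, q, axis, out, overwrite_input, method, keepdims, weights)
    return _ureduce(a,
                    func=_quantile_ureduce_func,
    ...<5 lines>...
                    overwrite_input=overwrite_input,
                    method=method)
    r = func(a, **kwargs)
    result = _quantile(arr,
                       quantiles=q,
    ...<2 lines>...
                       out=out,
                       weights=wgt)
    slices_having_nans = np.isnan(arr[-1, ...])
                                  ~~~^^^^^^^^^
IndexError: index -1 is out of bounds for axis 0 with size 0
```

```bash
python3 - <<'E'
from h import *
c=dict(np.load('top.npz')); W=world(c); z=W[...,2]
m=np.zeros(z.shape,bool); m[82:190,262:325]=1
def rect(m,n):
    m=cv2.morphologyEx(m.astype(np.uint8),cv2.MORPH_OPEN,np.ones((5,5),np.uint8))>0
    p=W[m]; r=cv2.minAreaRect((p[:,:2]*1000).astype(np.float32)); b=cv2.boxPoints(r)
    e=b[1]-b[0] if np.linalg.norm(b[1]-b[0])>np.linalg.norm(b[2]-b[1]) else b[2]-b[1]
    print(n,m.sum(),np.round(r[0],1),np.round(r[1],1),'yaw %.1f'%np.degrees(np.arctan2(e[1],e[0])),'z',np.percentile(p[:,2],[5,50,95]).round(4))
rect(m&(z>.012)&(z<.045),'deck')
pads=m&(z>.024)&(z<.04)&(c['image'].max(2)<60)
a=pads.copy();a[140:]=0;b=pads.copy();b[:140]=0
rect(pads,'pads');rect(a,'padA');rect(b,'padB')
for n,s in(('A',slice(0,140)),('B',slice(140,400))):
    q=np.zeros_like(m);q[s]=m[s]; q&=(z>.042)&(z<.09)
    print(n,q.sum(),np.argwhere(q)[:12].tolist(),W[q].mean(0) if q.any() else'')
# side: pins by depth
c=dict(np.load('side.npz'));W=world(c);z=W[...,2]
q=np.zeros(z.shape,bool);q[140:190,290:380]=1;q&=(z>.04)&(z<.08)
n,l=cv2.connectedComponents(q.astype(np.uint8))
for i in range(1,n): print((l==i).sum(),W[l==i].mean(0).round(4),W[l==i][:,2].max())
E
```

```text
deck 4329 [605.6 -16. ] [129.6 240.7] yaw -3.3 z [0.0196 0.027  0.0332]
pads 1824 [603.7 -20.9] [106.6 229.8] yaw -3.4 z [0.0261 0.0302 0.034 ]
padA 863 [687.3 -25.8] [106.2  62.3] yaw 86.2 z [0.0261 0.03   0.0341]
padB 961 [520.7 -16.1] [106.3  62.6] yaw 85.6 z [0.0262 0.0303 0.0339]
A 22 [[101, 291], [101, 292], [102, 291], [102, 292], [102, 293], [103, 290], [103, 291], [103, 292], [103, 293], [103, 294], [104, 290], [104, 291]] [ 0.67736599 -0.02577597  0.0552294 ]
B 17 [[161, 288], [161, 289], [161, 290], [162, 288], [162, 289], [162, 290], [162, 291], [163, 288], [163, 289], [163, 290], [163, 291], [164, 288]] [ 0.52792325 -0.01730621  0.05669268]
25 [ 0.6793 -0.0266  0.0531] 0.06928217312326312
33 [ 0.5292 -0.0185  0.0523] 0.07068926816772614
```

Measured sizes match the given ones: plate 201x93 mm, bar 59x21 mm, deck 241 mm, pins 150 mm apart.
- Longer cover: (0.468, -0.306), yaw 14.5°
- Fixture: (0.6035, -0.0215), yaw -3.3°

Next is the approach.

```bash
cat > to.py <<'E'
import sys; from h import *
from scipy.spatial.transform import Rotation as R
x,y,z,yaw=map(float,sys.argv[1:5])   # yaw of tool y axis, deg
s=readout.get_state(); T=s['tcp_rot']; a=np.radians(yaw)
Y=np.array([np.cos(a),np.sin(a),0]); Z=np.array([0,0,-1.]); Rt=np.c_[np.cross(Y,Z),Y,Z]
print('t',s['time'],'pos',np.round(s['ee_pos'],4),'yaw %.1f'%np.degrees(np.arctan2(T[1,1],T[0,1])),'F',np.round(s['force'],1))
print('shift',np.round(T.T@(np.array([x,y,z])-s['ee_pos'])/.5,4),'turn',np.round(R.from_matrix(T.T@Rt).as_rotvec(degrees=True)/180,4))
E
python3 to.py .5 .15 .22 20; python3 to.py .5 -.1 .22 -40
```

```text
t 0.1 pos [0.2777 0.5871 0.2047] yaw 64.7 F [ 0.4 -0.4 -0.4]
shift [-0.7757 -0.6001 -0.0296] turn [-5.000e-04  2.000e-04  2.483e-01]
t 0.1 pos [0.2777 0.5871 0.2047] yaw 64.7 F [ 0.4 -0.4 -0.4]
shift [-0.9895 -1.0521 -0.0289] turn [-4.000e-04  5.000e-04  5.816e-01]
```

Request:
servo_tool([
  [[-0.776, -0.6, -0.03], [0, 0, 0.248], 1],
  [[-0.776, -0.6, -0.03], [0, 0, 0.248], 1],
  [[-0.776, -0.6, -0.03], [0, 0, 0.248], 1],
  [[-0.776, -0.6, -0.03], [0, 0, 0.248], 1],
  [[-0.776, -0.6, -0.03], [0, 0, 0.248], 1],
])

```text
time: 0.6
ee_pos: [0.3916, 0.3629, 0.213]
tcp_rot: [[-0.364, 0.931, -0.0], [0.931, 0.364, -0.0], [-0.0, -0.0, -1.0]]
force: [0.6, 0.2, 0.6]
gripper_width: 1.004
finger_force: 0.0
```

```bash
python3 to.py .49 -.06 .22 -20
```

```text
t 0.6 pos [0.3916 0.3629 0.213 ] yaw 21.4 F [0.6 0.2 0.6]
shift [-0.8593 -0.125  -0.0138] turn [-1.000e-04  1.000e-04  2.298e-01]
```

Request:
servo_tool([
  [[-0.86, -0.125, -0.014], [0, 0, 0.23], 1],
  [[-0.86, -0.125, -0.014], [0, 0, 0.23], 1],
  [[-0.86, -0.125, -0.014], [0, 0, 0.23], 1],
  [[-0.86, -0.125, -0.014], [0, 0, 0.23], 1],
  [[-0.86, -0.125, -0.014], [0, 0, 0.23], 1],
])

```text
time: 1.1
ee_pos: [0.4492, 0.12, 0.2171]
tcp_rot: [[0.342, 0.94, -0.0], [0.94, -0.342, 0.0], [0.0, -0.0, -1.0]]
force: [-0.1, -0.1, -0.4]
gripper_width: 1.001
finger_force: 0.0
```

```bash
python3 to.py .468 -.305 .22 -75.5
```

```text
t 1.1 pos [0.4492 0.12   0.2171] yaw -20.0 F [-0.1 -0.1 -0.4]
shift [-0.7859  0.3257 -0.0059] turn [-1.000e-04 -0.000e+00  3.084e-01]
```

Request:
servo_tool([
  [[-0.786, 0.326, -0.006], [0, 0, 0.308], 1],
  [[-0.786, 0.326, -0.006], [0, 0, 0.308], 1],
  [[-0.786, 0.326, -0.006], [0, 0, 0.308], 1],
  [[-0.786, 0.326, -0.006], [0, 0, 0.308], 1],
  [[-0.786, 0.326, -0.006], [0, 0, 0.308], 1],
])

```text
time: 1.6
ee_pos: [0.4614, -0.1296, 0.2189]
tcp_rot: [[0.891, 0.454, 0.0], [0.454, -0.891, 0.0], [0.0, -0.0, -1.0]]
force: [0.6, 0.9, -1.0]
gripper_width: 0.999
finger_force: 0.0
```

```bash
python3 to.py .468 -.305 .18 -75.5
```

```text
t 1.6 pos [ 0.4614 -0.1296  0.2189] yaw -63.0 F [ 0.6  0.9 -1. ]
shift [-0.1477  0.3186  0.0776] turn [-0.0001 -0.0001  0.0695]
```

Request:
servo_tool([
  [[-0.148, 0.319, 0.078], [0, 0, 0.0695], 1],
  [[-0.148, 0.319, 0.078], [0, 0, 0.0695], 1],
  [[-0.148, 0.319, 0.078], [0, 0, 0.0695], 1],
  [[-0.148, 0.319, 0.078], [0, 0, 0.0695], 1],
  [[-0.148, 0.319, 0.078], [0, 0, 0.0695], 1],
])

```text
time: 2.1
ee_pos: [0.4674, -0.3086, 0.179]
tcp_rot: [[0.968, 0.25, -0.002], [0.25, -0.968, -0.003], [-0.003, 0.003, -1.0]]
force: [-0.7, -0.5, 0.5]
gripper_width: 1.003
finger_force: 0.0
```

```bash
python3 - <<'E'
from h import *
c=shot('wrist','w1.png'); W=world(c); z=W[...,2]
m=(z>.05)&(z<.07)&(c['image'].max(2)<90); m=cv2.morphologyEx(m.astype(np.uint8),cv2.MORPH_OPEN,np.ones((5,5),np.uint8))
n,l,st,_=cv2.connectedComponentsWithStats(m)
for i in range(1,n):
    if st[i,4]<200: continue
    p=W[l==i]; r=cv2.minAreaRect((p[:,:2]*1000).astype(np.float32)); print(st[i],r,np.median(p[:,2]))
E
python3 to.py .468 -.305 .022 -75.5
```

```text
[ 307  161   20   61 1165] ((470.12811279296875, -304.509521484375), (59.10734558105469, 18.592397689819336), 13.797026634216309) 0.05991313239025253
t 2.15 pos [ 0.468  -0.3054  0.1791] yaw -75.4 F [-0.1  0.8  0.7]
shift [ 0.0008 -0.0008  0.3142] turn [-0.0001  0.0006  0.0006]
```

View pics/w1.png

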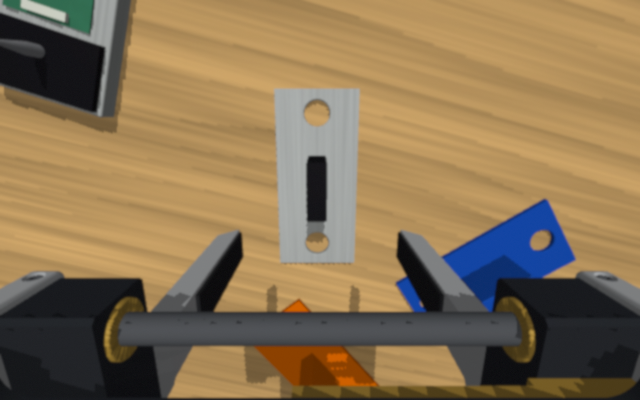

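The wrist view shows the grip bar at (317,189), centred between the open fingers and lined up with them. The bar top is at 60 mm, as it should be. I'll descend.

Request:
servo_tool([
  [[0.003, 0, 0.1], [0, 0, 0], 1],
  [[0.003, 0, 0.2], [0, 0, 0], 1],
  [[0.003, 0, 0.27], [0, 0, 0], 1],
  [[0.003, 0, 0.314], [0, 0, 0], 1],
  [[0.003, 0, 0.314], [0, 0, 0], 1],
])

```text
time: 2.65
ee_pos: [0.4693, -0.2995, 0.0203]
tcp_rot: [[0.966, 0.258, -0.005], [0.258, -0.966, 0.005], [-0.003, -0.006, -1.0]]
force: [-0.5, 0.1, 0.3]
gripper_width: 1.003
finger_force: 0.0
```

Request:
servo_tool([
  [[0, 0, 0], [0, 0, 0], 0],
  [[0, 0, 0], [0, 0, 0], 0],
  [[0, 0, 0], [0, 0, 0], 0],
  [[0, 0, 0], [0, 0, 0], 0],
  [[0, 0, 0], [0, 0, 0], 0],
])

```text
time: 3.15
ee_pos: [0.4711, -0.3033, 0.0236]
tcp_rot: [[0.967, 0.256, 0.001], [0.256, -0.967, -0.0], [0.001, 0.001, -1.0]]
force: [0.5, -1.0, -0.2]
gripper_width: 0.611
finger_force: 0.0
```

Request:
servo_tool([
  [[0, 0, 0], [0, 0, 0], 0],
  [[0, 0, 0], [0, 0, 0], 0],
  [[0, 0, 0], [0, 0, 0], 0],
  [[0, 0, 0], [0, 0, 0], 0],
  [[0, 0, 0], [0, 0, 0], 0],
])

```text
time: 3.65
ee_pos: [0.4708, -0.3036, 0.0229]
tcp_rot: [[0.967, 0.256, 0.0], [0.256, -0.967, -0.001], [0.0, 0.001, -1.0]]
force: [0.4, -1.1, -0.9]
gripper_width: 0.21
finger_force: 30.0
```

Gripped: the opening is 20 mm at 30 N. Next I lift gently.

Request:
servo_tool([
  [[0, 0, -0.02], [0, 0, 0], 0],
  [[0, 0, -0.06], [0, 0, 0], 0],
  [[0, 0, -0.12], [0, 0, 0], 0],
  [[0, 0, -0.2], [0, 0, 0], 0],
  [[0, 0, -0.22], [0, 0, 0], 0],
])

```text
time: 4.15
ee_pos: [0.4721, -0.3047, 0.1365]
tcp_rot: [[0.967, 0.256, 0.005], [0.256, -0.967, -0.003], [0.004, 0.004, -1.0]]
force: [-0.0, -0.0, -4.2]
gripper_width: 0.211
finger_force: 30.0
```

```bash
python3 to.py .6035 -.0215 .14 -93.3
```

```text
t 4.15 pos [ 0.4721 -0.3047  0.1365] yaw -75.2 F [-0.  -0.  -4.2]
shift [ 0.399  -0.4804 -0.0076] turn [ 0.0012 -0.0013  0.1006]
```

Request:
servo_tool([
  [[0.03, -0.036, 0], [0, 0, 0.01], 0],
  [[0.08, -0.096, 0], [0, 0, 0.025], 0],
  [[0.13, -0.156, 0], [0, 0, 0.04], 0],
  [[0.18, -0.216, 0], [0, 0, 0.055], 0],
  [[0.22, -0.264, 0], [0, 0, 0.07], 0],
])

```text
time: 4.65
ee_pos: [0.5434, -0.144, 0.1319]
tcp_rot: [[0.999, 0.039, -0.002], [0.039, -0.999, 0.002], [-0.002, -0.002, -1.0]]
force: [0.3, -0.0, -3.5]
gripper_width: 0.212
finger_force: 30.0
```

```bash
python3 to.py .6035 -.0215 .135 -93.3
```

```text
t 4.65 pos [ 0.5434 -0.144   0.1319] yaw -87.8 F [ 0.3 -0.  -3.5]
shift [ 0.1296 -0.2402 -0.006 ] turn [-0.0006  0.0005  0.0308]
```

Request:
servo_tool([
  [[0.05, -0.09, -0.006], [0, 0, 0.015], 0],
  [[0.09, -0.165, -0.006], [0, 0, 0.03], 0],
  [[0.12, -0.22, -0.006], [0, 0, 0.031], 0],
  [[0.13, -0.24, -0.006], [0, 0, 0.031], 0],
  [[0.13, -0.24, -0.006], [0, 0, 0.031], 0],
])

```text
time: 5.15
ee_pos: [0.6033, -0.0226, 0.1347]
tcp_rot: [[0.999, -0.054, -0.002], [-0.054, -0.999, 0.001], [-0.002, -0.001, -1.0]]
force: [-0.0, -0.3, -4.2]
gripper_width: 0.209
finger_force: 30.0
```

```bash
python3 to.py .6035 -.0215 .12 -93.3; python3 - <<'E'
from h import *
c=shot('wrist','w2.png'); np.savez('w2.npz',**c)
c=shot('top','t2.png'); np.savez('t2.npz',**c)
c=shot('side','s2.png'); np.savez('s2.npz',**c)
a=cv2.imread('pics/w2.png');s=c['image'][60:260,220:460]
t=cv2.imread('pics/t2.png')[60:220,220:420]
cv2.imwrite('pics/v2.png',np.vstack([cv2.resize(a,(480,300)),np.hstack([cv2.resize(s,(240,200)),cv2.resize(t,(240,200))])]))
E
```

```text
t 5.15 pos [ 0.6033 -0.0226  0.1347] yaw -93.1 F [-0.  -0.3 -4.2]
shift [ 0.0004 -0.0023  0.0294] turn [-0.0002  0.0006  0.001 ]
```

View pics/v2.png

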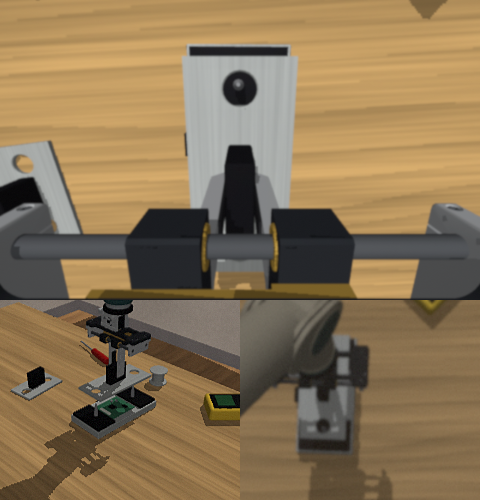

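The wrist view (top panel) shows the far pin visible inside the far hole, at about (239,87) of the panel. I'll measure the hole and plate against the pin.

```bash
python3 - <<'E'
from h import *
tcp=readout.get_state()['ee_pos']
for n in('w2','t2','s2'):
    c=dict(np.load(n+'.npz')); W=world(c); z=W[...,2]
    near=np.hypot(W[...,0]-.6035,W[...,1]+.0215)<.14
    m=(near&(z>.105)&(z<.128)&(cv2.cvtColor(c['image'],cv2.COLOR_BGR2HSV)[...,1]<70)).astype(np.uint8)
    p=W[m>0]
    if len(p)<300: print(n,'few');continue
    A=np.linalg.lstsq(np.c_[p[:,:2]-[.6035,-.0215],np.ones(len(p))],p[:,2],rcond=None)[0]
    r=cv2.minAreaRect((p[:,:2]*1000).astype(np.float32))
    print(n,len(p),'plane',A.round(4),'rect',np.round(r[0],1),np.round(r[1],1),round(r[2],1),'xrange',np.percentile(p[:,0],[.2,99.8]).round(4))
    f=200/np.tan(np.radians(c['fov_y']/2)); Mi=np.linalg.inv(c['world_to_cam'])
    cs,h=cv2.findContours(m,cv2.RETR_CCOMP,cv2.CHAIN_APPROX_NONE)
    for k,q in enumerate(cs):
        if h[0,k,3]>=0 and cv2.contourArea(q)>40:
            e=cv2.fitEllipse(q); u,v=e[0]
            d=Mi[:3,:3]@[(u-c['cx'])/f,-(v-c['cy'])/f,-1]; o=Mi[:3,3]
            P=o+d*(A[2]-o[2])/d[2]; print('  hole px',np.round(e[0],1),np.round(e[1],1),'world',P.round(4))
    q=near&(z>.045)&(z<.073); nn,l=cv2.connectedComponents(q.astype(np.uint8))
    for i in range(1,nn):
        if (l==i).sum()>12: print('  pin?',(l==i).sum(),np.median(W[l==i],0).round(4))
E
```

```text
w2 22993 plane [-0.0024  0.0003  0.1177] rect [601.2 -21.8] [ 90.4 200.8] 86.8 xrange [0.502  0.7028]
  hole px [319.6 118.7] [45.8 47.4] world [ 0.6768 -0.026   0.1177]
  pin? 160 [ 0.6805 -0.0245  0.0571]
t2 1647 plane [-0.0037 -0.0019  0.1183] rect [599.7 -25.3] [ 90.2 200. ] 86.3 xrange [0.4987 0.6971]
  hole px [288.7 160.1] [12.2 12.8] world [ 0.525  -0.021   0.1183]
  pin? 15 [ 0.5281 -0.0175  0.0581]
s2 992 plane [1.000e-04 6.000e-03 1.177e-01] rect [600.8 -27. ] [ 93.7 202.5] 86.6 xrange [0.4985 0.7016]
  hole px [315.5 150.6] [ 5.3 10.8] world [ 0.5227 -0.0256  0.1177]
  pin? 19 [ 0.678  -0.0268  0.0536]
  pin? 24 [ 0.5293 -0.0188  0.056 ]
```

The cover sits about 3.3 mm low in x and 2.5 mm low in y relative to the pins; yaw and level are good. I'll correct that while lowering partway, with the pin tips entering the holes.

Request:
servo_tool([
  [[0.007, -0.005, 0], [0, 0, 0], 0],
  [[0.007, -0.005, 0.02], [0, 0, 0], 0],
  [[0.007, -0.005, 0.045], [0, 0, 0], 0],
  [[0.007, -0.005, 0.07], [0, 0, 0], 0],
  [[0.007, -0.005, 0.07], [0, 0, 0], 0],
])

```text
time: 5.8
ee_pos: [0.6052, -0.0223, 0.0982]
tcp_rot: [[0.998, -0.059, -0.005], [-0.059, -0.998, 0.001], [-0.005, -0.0, -1.0]]
force: [-0.3, -0.3, -4.1]
gripper_width: 0.211
finger_force: 30.0
```

```bash
python3 to.py .6066 -.0195 .0529 -93.3; python3 - <<'E'
from h import *
w=shot('wrist')['image'];t=shot('top')['image'][60:220,220:420];s=shot('side')['image'][110:230,270:420]
cv2.imwrite('pics/v3.png',np.vstack([cv2.resize(w,(480,300)),np.hstack([cv2.resize(s,(240,200)),cv2.resize(t,(240,200))])]))
E
```

```text
t 5.8 pos [ 0.6052 -0.0223  0.0982] yaw -93.4 F [-0.3 -0.3 -4.1]
shift [ 0.0029 -0.0058  0.0906] turn [-0.0001  0.0015 -0.0004]
```

View pics/v3.png

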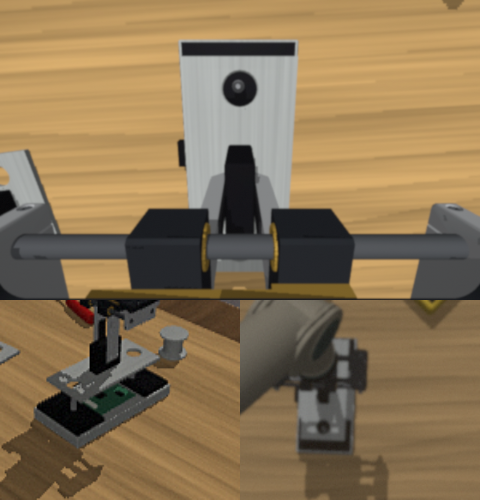

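The pin is centred in the far hole (239,87), and the side panel shows the plate level above the pins. Lowering on.

Request:
servo_tool([
  [[0, 0, 0.015], [0, 0, 0], 0],
  [[0, 0, 0.03], [0, 0, 0], 0],
  [[0, 0, 0.045], [0, 0, 0], 0],
  [[0, 0, 0.05], [0, 0, 0], 0],
  [[0, 0, 0.05], [0, 0, 0], 0],
])

```text
time: 6.45
ee_pos: [0.6067, -0.0226, 0.0752]
tcp_rot: [[0.998, -0.058, -0.001], [-0.058, -0.998, 0.0], [-0.001, 0.0, -1.0]]
force: [0.4, -0.0, -3.6]
gripper_width: 0.211
finger_force: 30.0
```

```bash
python3 to.py .6066 -.0195 .0529 -93.3; python3 - <<'E'
from h import *
for n in('wrist','top'):
    c=shot(n); W=world(c); z=W[...,2]; zt=readout.get_state()['ee_pos'][2]-.017
    near=np.hypot(W[...,0]-.6035,W[...,1]+.0215)<.14
    p=W[near&(abs(z-zt)<.006)&(cv2.cvtColor(c['image'],cv2.COLOR_BGR2HSV)[...,1]<70)&(c['image'].max(2)>70)]
    r=cv2.minAreaRect((p[:,:2]*1000).astype(np.float32)); print(n,zt,len(p),np.round(r[0],1),np.round(r[1],1),round(r[2],1))
    if n=='wrist': cv2.imwrite('pics/v4.png',c['image'][40:240,200:440])
E
```

```text
t 6.45 pos [ 0.6067 -0.0226  0.0752] yaw -93.4 F [ 0.4 -0.  -3.6]
shift [-0.0006 -0.0062  0.0446] turn [ 0.      0.0004 -0.0003]
wrist 0.05864540910721393 22946 [604.8 -21.6] [ 90.4 200.7] 86.5
top 0.05894307572314102 1408 [604.6 -22.6] [ 90.1 200. ] 86.3
```

View pics/v4.png

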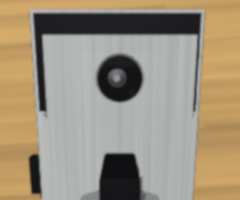

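The pin tip is centred in the hole at (119,77), and the plate centre is within 1.5 mm of the fixture's. Lowering to the seat.

Request:
servo_tool([
  [[-0.002, -0.001, 0.012], [0, 0, 0], 0],
  [[-0.002, -0.001, 0.024], [0, 0, 0], 0],
  [[-0.002, -0.001, 0.034], [0, 0, 0], 0],
  [[-0.002, -0.001, 0.04], [0, 0, 0], 0],
  [[-0.002, -0.001, 0.042], [0, 0, 0], 0],
])

```text
time: 7.05
ee_pos: [0.6059, -0.0221, 0.0543]
tcp_rot: [[0.998, -0.059, -0.001], [-0.059, -0.998, 0.0], [-0.001, 0.0, -1.0]]
force: [-0.1, 0.1, -4.1]
gripper_width: 0.213
finger_force: 30.0
```

Request:
servo_tool([
  [[0, 0, 0.001], [0, 0, 0], 0],
  [[0, 0, 0.002], [0, 0, 0], 0],
  [[0, 0, 0.003], [0, 0, 0], 0],
  [[0, 0, 0.004], [0, 0, 0], 0],
  [[0, 0, 0.004], [0, 0, 0], 0],
])

```text
time: 7.55
ee_pos: [0.6062, -0.0221, 0.0529]
tcp_rot: [[0.998, -0.058, 0.0], [-0.058, -0.998, 0.0], [0.0, -0.0, -1.0]]
force: [0.7, -0.8, -3.3]
gripper_width: 0.208
finger_force: 30.0
```

No contact yet, so I'll go down slowly until the force shows it.

Request:
servo_tool([
  [[0, 0, 0.001], [0, 0, 0], 0],
  [[0, 0, 0.002], [0, 0, 0], 0],
  [[0, 0, 0.003], [0, 0, 0], 0],
  [[0, 0, 0.003], [0, 0, 0], 0],
])

```text
time: 7.95
ee_pos: [0.6063, -0.0221, 0.0529]
tcp_rot: [[0.998, -0.058, 0.001], [-0.058, -0.998, 0.001], [0.0, -0.001, -1.0]]
force: [-3.2, 2.1, 9.5]
gripper_width: 0.21
finger_force: 30.0
```

It's seated: the height stopped at the expected 0.0529 m and the force swung by about 13 N. Releasing.

Request:
servo_tool([
  [[0, 0, -0.001], [0, 0, 0], 0],
  [[0, 0, -0.001], [0, 0, 0], 0.5],
  [[0, 0, -0.001], [0, 0, 0], 0.5],
  [[0, 0, -0.001], [0, 0, 0], 0.5],
  [[0, 0, -0.001], [0, 0, 0], 0.5],
])

```text
time: 8.45
ee_pos: [0.6063, -0.0222, 0.0518]
tcp_rot: [[0.998, -0.058, 0.0], [-0.058, -0.998, -0.0], [0.0, 0.0, -1.0]]
force: [-0.5, 0.7, -0.4]
gripper_width: 0.492
finger_force: 0.0
```

Request:
servo_tool([
  [[0, 0, -0.03], [0, 0, 0], 0.6],
  [[0, 0, -0.08], [0, 0, 0], 0.6],
  [[0, 0, -0.15], [0, 0, 0], 0.6],
  [[0, 0, -0.22], [0, 0, 0], 0.6],
  [[0, 0, -0.25], [0, 0, 0], 0.6],
])

```text
time: 8.95
ee_pos: [0.608, -0.0231, 0.181]
tcp_rot: [[0.998, -0.059, 0.005], [-0.059, -0.998, -0.001], [0.006, 0.0, -1.0]]
force: [1.3, -0.3, 0.5]
gripper_width: 0.6
finger_force: 0.0
```

```bash
python3 - <<'E'
from h import *
c=shot('wrist'); W=world(c); z=W[...,2]
near=np.hypot(W[...,0]-.6035,W[...,1]+.0215)<.14
p=W[near&(abs(z-.036)<.006)&(c['image'].max(2)>70)]
r=cv2.minAreaRect((p[:,:2]*1000).astype(np.float32)); print(len(p),np.round(r[0],1),np.round(r[1],1),round(r[2],1),np.median(p[:,2]))
print(np.linalg.lstsq(np.c_[p[:,:2]-p[:,:2].mean(0),np.ones(len(p))],p[:,2],rcond=None)[0])
s=shot('side')['image'][90:240,180:420]
cv2.imwrite('pics/v5.png',np.vstack([cv2.resize(c['image'],(480,300)),cv2.resize(s,(480,300))]))
s=readout.get_state();print(s['time'],s['force'],s['ee_pos'])
E
```

```text
13714 [606.  -20.1] [109.8 230.4] 86.6 0.035940381133328675
[-0.00080599 -0.00010376  0.03577583]
9.05 [-0.74815236 -0.63720604 -1.05339951] [ 0.60771029 -0.02252177  0.17946324]
```

View pics/v5.png

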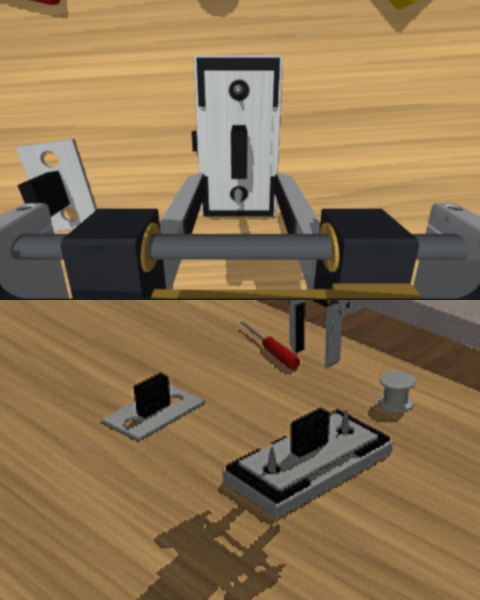

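The wrist view shows both pins through the holes, at (239,90) and (239,194). The plate top measures 36 mm and level, and the gripper is clear above it. The shorter cover is where it started, so I'm handing in.

```bash
python3 -c "
from h import *
print(manip.job_done())"
```

```text
the job is handed in; nothing more can be done
None
```

The longer cover is seated level on the fixture's pads with a pin through each hole and released, the shorter cover was left untouched, and the job is handed in (no verdict came back).

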